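# Clamp a pine strip in the notched cam clamp for sanding

## Robot

A 6-joint arm with a two-finger parallel gripper is mounted at the origin on a cart in front of the work surface, level with it; the furniture and walls round the work are solid. World frame = base frame: x ahead of the robot, y to its left, z up, the work surface at z = 0. Lengths are in m, angles in rad, forces in N, time in s.
With the tool pointing down it reaches from about 0.25 to 0.725 m from the base axis. Payload 4 kg.
Tool frame: the origin (TCP) lies on the front face of the gripper's body, between the roots of the fingers; the fingertips stand 73 mm ahead of it and the grasp point (between the pads) lies bot.tcp_to_grasp ahead of it (bot.tcp_to_grasp is the distance from the TCP to the grasp point, in m); z points along the fingers, y is the line along which they close (so a half turn about z gives the same grasp; the last joint's range is limited). The gripper opens to 85 mm and grips with 20 to 120 N. Pads are 22 mm wide; open, the fingers measure 114 mm over their backs; the gripper's body (76 mm by 85 mm) begins 54 mm behind the grasp point. The pads swing forward as they close: fully open they stand 13 mm farther back than shut.
Start: joints at [-1.278, 0.241, 0.005, 1.335, 0, 1.571], TCP at [0.144, -0.479, 0.304] pointing down, gripper open.
Joint ranges: [-2.72, 2.72], [-1.05, 1.87], [-1.09, 1.28], [-1.99, 2.15], [-1.42, 1.44], [-3.14, 3.14]. Speed limits (rad/s): [2.79, 2.79, 3.14, 3.14, 3.14, 3.14].

## Interface

Orientations are given as a unit quaternion [x, y, z, w].
In Python, from workcell import bot gives the robot as it stands.
- The arm moves only by the shell command python3 -m jog 'ROWS' [OPENING]. ROWS is JSON, one flat list of numbers, 6 for each row, row after row: the shift along the world's x, y, z scaled (see below), then the turn, a rotation vector about the world's x, y, z scaled (see below). In form: [tx, ty, tz, wx, wy, wz, tx, ty, tz, wx, wy, wz, ...]. A call has 1 to 10 rows; each row is the pose to reach, as a shift and turn from the pose commanded when the call began; what a row does not reach only later rows make up. The controller multiplies each number of a shift by 800 mm and each number of a turn by 2 rad. A row lasts 1/12 s, in which the tool goes at most 41.7 mm and 7.16 degrees, less where a joint would pass 70% of its speed; a pose out of reach is approached as far as the arm can. A call with a number of a shift or a turn outside -1 to 1 is refused whole. A call with a gripper value outside its range is refused whole. OPENING is the opening, from -1 (shut) to 1 (fully open), set as the call begins (- or left out, the last holds). The fingers move at their own pace and stop on an object; the grip force is fixed at half the most. Time passes only in rows, so rows that repeat a pose let the fingers close. It gives the time, the measured TCP pose, the force, the opening and the grip force at its end, in the units of the state.
- bot.get_obs(): the state, without advancing time (a new reading comes with each control period).
- bot.camera(name): name is "scene" or "top"; returns (picture, depth): 480x640x3 uint8, red, green, blue; 480x640 float32, m along the optical axis (not along the pixel's ray), 0 where there is no reading.
- bot.calibration(name): a dict with "intrinsics" (3x3 intrinsics, pixels), "pose" (4x4, takes a point from camera to world coordinates). Camera axes: x right, y up, looking along -z (the intrinsics and any distortion apply to the point x, -y, -z); pixel columns grow to the right and rows downward; lengths in m; the calibration is good to about 2 mm. A picture is of the moment at which its call begins. calibration takes no time and is no camera call.
- bot.job_done(): hands the job in; it is judged then, once.
Trained networks look in the newest picture that a camera, given by its name, has taken for a name from the list of things; names that differ only in an ending like _2 or _b are one class to them, and where a whole thing is asked for, a point or a joint stands for the part that bears it (a point fixed in the world has none). Each returns a list of dicts, best first, with "confidence" (0 to 1); they miss things now and then, are a little off and sometimes report something else, mostly with a low value. They report only what shows in the picture. A call takes as long as a camera call.
- bot.find_in(label, camera): "at" ([x, y, z] in m, in the coordinates of the camera as it stood for that picture, good to about 4 mm: the middle of the surface that is visible of it).
- bot.tip_of(label, camera): "at" ([x, y, z] in m, in the coordinates of the camera as it stood for that picture, good to about 4 mm: a listed point, or the origin of a listed thing).
The state is a dict: "clock": time; "joint_pos": joint angles; "joint_vel": joint speeds; "tau": joint torques, N m; "eef_pos": TCP position; "tool_rot": TCP orientation; "ft_force": force on the tool from outside, world axes, zero at the start; "ft_torque": the same for the moment, N m; "grip_width": finger opening in m; "grasp_force": force on a finger pad.
Only numpy, scipy, OpenCV 4.12 (cv2) and the standard library are available. Lean on these libraries where they do the work, as an engineer would, in place of code of your own. Each camera call takes 0.05 s, during which the arm holds its last target. There are 200 camera calls.

## Task

Clamp the loose pine strip for sanding in the sliding-jaw clamp, the one on the near end of the bench with the black cam lever: lay the strip flat across the bed between its two jaws, roughly centred, then lift the release bar, slide the tail jaw up to the strip and let the bar drop fully into the notch closest to it. Then push the cam lever down over its high point until it snaps closed and grips the strip, and leave the other things on the bench where they are.

Things in the scene. Friction and masses are not known exactly. Their poses are not given: they have to be found in the camera images.
- clamp: The bench clamp, fixed to the bench: a plywood bed 150 (x) x 298 (y) x 22 mm, with the toothed rack sunk in a 24 mm groove. Origin at the underside, in the middle of the bed. Its z is up, its y runs along the clamp from the tail jaw (-y end, at the robot's right) to the cam head (+y end). It lies within about 0.2 rad of square to the bench.
- pad_face (a point): Middle of the cork face of the head's sprung pad, a wooden jaw 76 mm wide (x), its top 66 mm above the bench. The face stands at y = 60 mm of the clamp while the lever is open; the cam pushes it up to 11 mm towards the tail jaw, against a stiff spring once it meets the work.
- bed_centre (a point): Middle of the bed's top (22 mm above the bench), at x = y = 0 of the clamp. A strip laid over it has at least 30 mm free to the pad and to the tail jaw; the jaw then pushes it along the bed towards the pad. Clamped, the strip's centre must lie within 40 mm of this point along the clamp's x.
- strip_centre (a point): Centre of the loose pine strip, 55 x 250 x 22 mm, about 0.14 kg, lying flat; its x is along the 55 mm width, its y along the 250 mm length. In the clamp its length lies along the clamp's x, overhanging the bed on both sides, and its 55 mm width lies between the jaws. It starts on the bench to the robot's right of the clamp.
- jaw (a joint): Slide of the tail jaw in m, growing towards the head; its face stands at y = -83 mm + this value in the clamp's frame. 8 notches at 0, 0.012, 0.024 ... 0.084, 1.5 mm play each way; end stops at -0.002 and 0.089. It starts in one of the first three. It slides (about 2 N) only while the locking pin is lifted clear.
- jaw_face (a point): Middle of the cork face of the tail jaw, a wooden jaw 84 mm wide (x), its top 66 mm above the bench. The last notch (jaw at 0.084) leaves the 55 mm strip 4 mm of play, which the cam takes up; from any other notch the cam does not reach.
- release_bar (a joint): Lift of the release bar and its locking pin in m: 0 fully dropped in a notch, 0.010 just clear of the rack's teeth, 0.016 upper stop. A spring pulls it down with 5 N at 0 and 10 N at the stop. Let go between notches it slips into the nearest one.
- release_grip (a point): Centre of the release bar: a black bar 13 x 60 x 13 mm, its length along the clamp's y, on two legs that leave 44 mm between them, above the tail jaw's saddle; 98 mm above the bench when dropped, 37 mm behind (-y) the jaw's face, 42 mm above the saddle's top. It rises and travels with the jaw.
- cam_lever (a joint): Angle of the cam lever in rad: 0 open (64 degrees up from level, leaning away from the jaws), 1.0 the cam's high point (7 degrees above level), 1.25 closed, at the stop (8 degrees below level). Before the high point a spring throws it back; beyond, it snaps to the stop by itself. It takes up to 6 N at the grip.
- lever_pivot (a point): The lever's pivot axis, at x = 0, y = 114 mm, 54 mm above the bench in the clamp's frame; the axis runs along the clamp's x, and the lever swings in the clamp's y-z plane.
- lever_grip (a point): A point on the axis of the lever's black round grip (about 19 mm thick, from 62 to 124 mm out from the pivot), 98 mm from the pivot.
- cork_block: Bystander: cork block 60 x 110 x 38 mm behind the clamp; origin under its centre.
- sanding_block: Bystander: sanding block 72 x 116 x 29 mm behind the clamp; origin under its centre.
- tape_measure: Bystander: tape measure 39 x 86 x 62 mm at the back left; origin under its centre.
- glue_bottle: Bystander: glue bottle 54 mm thick, 151 mm high, at the back right; origin under its centre.

How it is judged:
By the outcome, as a careful person would: the job done as asked, in the order asked, and still so for the second after the job is handed in, with the robot touching nothing.
It also fails if it takes over 66 s, if anything falls off the work surface, if the arm or the gripper's body presses on something with over 40 N, if the wrist force passes 120 N, or if a joint passes its speed limit or range.

## Working session

There is one attempt and no reset: what is moved stays moved. The work goes in short steps, Python scripts to look and compute and a shell command to move; the robot and the scene stay as the last step left them, time stands still between calls to the robot, and variables do not carry over. Pictures are saved under pics/ and viewed, at most 10 in all, crops included, and the job is handed in when it is done.

```bash
ls; mkdir -p pics; cat > h.py <<'E'
import numpy as np, cv2
from workcell import bot
def world(p,cam):
    T=np.array(bot.calibration(cam)["pose"]); return T[:3,:3]@np.array(p)+T[:3,3]
def cloud(cam,depth):
    c=bot.calibration(cam);K=np.array(c["intrinsics"]);T=np.array(c["pose"])
    v,u=np.mgrid[:480,:640];x=(u-K[0,2])/K[0,0]*depth;y=(v-K[1,2])/K[1,1]*depth
    P=np.stack([x,-y,-depth],-1)
    return P@T[:3,:3].T+T[:3,3]
E
python3 - <<'E'
from h import *
for c in ("scene","top"):
    p,d=bot.camera(c); cv2.imwrite(f"pics/{c}0.png",p[...,::-1]); np.save(f"{c}0.npy",cloud(c,d))
    for l in ("clamp","pad_face","bed_centre","strip_centre","jaw_face","release_grip","lever_pivot","lever_grip"):
        r=bot.tip_of(l,c)
        print(c,l,[(np.round(world(q["at"],c),3).tolist(),round(q["confidence"],2)) for q in r[:2]])
print(bot.get_obs(),bot.tcp_to_grasp,bot.calibration("top"))
E
```

```text
pics
scene clamp [([0.512, 0.093, 0.001], 0.67), ([0.506, 0.096, 0.025], 0.67)]
scene pad_face [([0.517, 0.159, 0.049], 0.57), ([0.792, 0.174, -0.002], 0.49)]
scene bed_centre []
scene strip_centre [([0.573, -0.175, 0.011], 0.72)]
scene jaw_face [([0.505, 0.02, 0.045], 0.68)]
scene release_grip [([0.522, 0.208, 0.053], 0.6), ([0.501, -0.02, 0.099], 0.55)]
scene lever_pivot [([0.519, 0.21, 0.053], 0.88)]
scene lever_grip [([0.52, 0.258, 0.143], 0.87), ([0.745, 0.265, 0.002], 0.47)]
top clamp [([0.508, 0.098, -0.003], 0.83)]
top pad_face [([0.515, 0.159, 0.048], 0.97)]
top bed_centre [([0.511, 0.103, 0.025], 0.95)]
top strip_centre [([0.569, -0.176, 0.009], 0.56), ([0.51, 0.101, 0.025], 0.28)]
top jaw_face [([0.5, 0.015, 0.042], 0.58)]
top release_grip [([0.503, -0.024, 0.096], 0.49)]
top lever_pivot [([0.514, 0.212, 0.051], 0.68)]
top lever_grip [([0.522, 0.253, 0.143], 0.9)]
{'clock': 0.9, 'joint_pos': array([-1.27798037e+00,  2.40566035e-01,  5.00449363e-03,  1.33517602e+00,
       -5.43819089e-05,  1.57079929e+00]), 'joint_vel': array([ 1.34606203e-06,  9.92278959e-04,  1.17335598e
[... 340 characters left out ...]
t_force': array([-0.74157333,  0.12000914,  0.08768425]), 'ft_torque': array([-0.00744623, -0.02051143,  0.03535431]), 'grasp_force': 0.0, 'grip_width': 0.08528638884641304} 0.0539 {'intrinsics': array([[503.8620626 ,   0.        , 308.9224557 ],
       [  0.        , 503.8620626 , 248.02756772],
       [  0.        ,   0.        ,   1.        ]]), 'pose': array([[ 2.50210655e-02,  9.92982369e-01, -1.15585301e-01,
         5.45436127e-01],
       [-9.99685029e-01,  2.50783685e-02, -9.58658900e-04,
         3.12791898e-03],
       [ 1.94675940e-03,  1.15572882e-01,  9.93297095e-01,
         1.03101014e+00],
       [ 0.00000000e+00,  0.00000000e+00,  0.00000000e+00,
         1.00000000e+00]])}
```

View pics/top0.png

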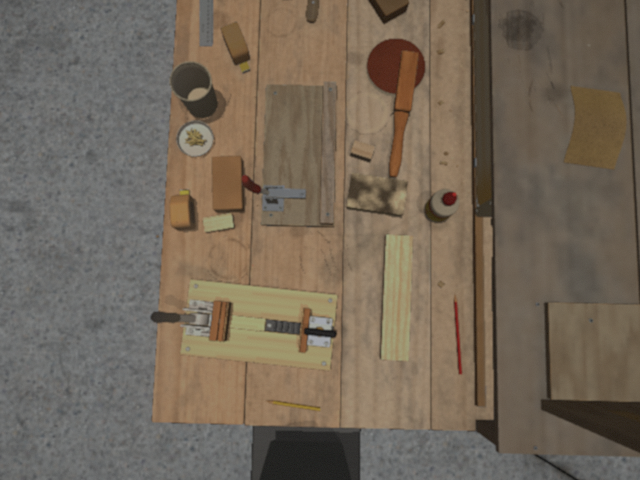

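View pics/scene0.png

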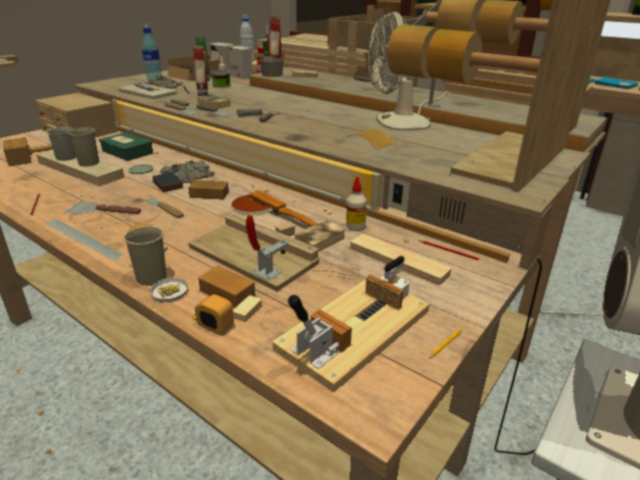

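```bash
python3 - <<'E'
from h import *
C=np.load("top0.npy")
def rect(lo,hi,x,y,n):
    m=(C[...,2]>lo)&(C[...,2]<hi)&(C[...,0]>x[0])&(C[...,0]<x[1])&(C[...,1]>y[0])&(C[...,1]<y[1])
    P=C[m]; 
    k,lab,st,_=cv2.connectedComponentsWithStats(m.astype(np.uint8))
    i=1+np.argmax(st[1:,4]); P=C[lab==i]
    r=cv2.minAreaRect((P[:,:2]*1000).astype(np.float32)); print(n,len(P),r,np.median(P[:,2]))
rect(.014,.03,(.3,.8),(-.4,-.06),"strip")
rect(.014,.03,(.3,.8),(-.06,.35),"bed")
rect(.088,.115,(.45,.56),(-.1,.06),"bar")
rect(.056,.075,(.42,.6),(.13,.2),"pad")
rect(.058,.075,(.42,.6),(-.06,.05),"jaw")
E
```

```text
strip 3512 ((569.1929931640625, -173.12033081054688), (56.27056121826172, 249.88516235351562), 88.13530731201172) 0.021881971192389882
bed 8652 ((507.765625, 100.28569030761719), (298.4178161621094, 150.27490234375), 85.37857055664062) 0.021787988245167145
bar 234 ((498.479248046875, -18.238224029541016), (58.73269271850586, 13.05076789855957), 85.32414245605469) 0.1036235608174852
pad 735 ((514.4478149414062, 179.62887573242188), (42.11598587036133, 75.72876739501953), 85.34123992919922) 0.0651763706815992
jaw 330 ((500.3763427734375, 6.043185234069824), (24.157730102539062, 83.29243469238281), 85.53739929199219) 0.0648789524306762
```

Top view: the clamp is at about (260,325), the lever points left at (165,317), the release bar is at (320,333) and the strip at (397,298). The tail jaw is in notch 0, because its face measures about -82 mm. The scene view agrees. The clamp yaw is about -4.6° and the strip yaw about -1.9°. Next I'll check for clearance behind the clamp and test the direction of the wrist turn.

```bash
python3 - <<'E'
from h import *
C=np.load("top0.npy")
m=(C[...,2]>.012)&(C[...,0]>.585)&(C[...,0]<.78)&(C[...,1]>-.33)&(C[...,1]<.3)
k,lab,st,_=cv2.connectedComponentsWithStats(m.astype(np.uint8))
for i in range(1,k):
    if st[i,4]>20:
        P=C[lab==i]; print(st[i],P.min(0).round(3),P.max(0).round(3))
E
python3 -m jog '[0.05,0.05,0,0,0,0.06, 0.1,0.08,0,0,0,0.12]' 1
python3 -c "
from workcell import bot
o=bot.get_obs();print(o['joint_pos'],o['eef_pos'])"
```

```text
[ 241  175   94   52 2939] [ 0.708 -0.045  0.012] [0.78  0.127 0.176]
[ 473  178   29  111 1302] [ 0.586 -0.33   0.017] [ 0.78  -0.318  0.163]
[212 187  31  26 748] [0.733 0.142 0.012] [0.78  0.202 0.042]
[424 189  35  34 848] [ 0.723 -0.28   0.012] [ 0.777 -0.227  0.153]
[ 346  192   60   25 1158] [ 0.734 -0.189  0.012] [ 0.78  -0.069  0.034]
[169 195  26  36 827] [0.692 0.239 0.012] [0.762 0.282 0.065]
[202 214  32  19 442] [0.691 0.16  0.012] [0.729 0.224 0.022]
[ 383  235   30   55 1501] [ 0.585 -0.204  0.012] [ 0.694 -0.146  0.027]
[189 280  48   5 133] [0.585 0.149 0.015] [0.593 0.243 0.026]
clock: 1.07
eef_pos: [0.2071, -0.4256, 0.3037]
tool_rot: [0.965, 0.263, -0.0, -0.0]
ft_force: [1.0, -0.2, -0.9]
grip_width: 0.0857
grasp_force: 0.0
[-1.11786478e+00  1.88288590e-01 -6.22426026e-02  1.32091215e+00
 -1.26834197e-04  1.49086329e+00] [ 0.20708435 -0.42557472  0.3036964 ]
```

```bash
python3 -m jog '[0.431,0.3025,-0.1,0,0,0.62, 0.431,0.3025,-0.1,0,0,0.62, 0.431,0.3025,-0.1,0,0,0.62, 0.431,0.3025,-0.1,0,0,0.62, 0.431,0.3025,-0.1,0,0,0.62, 0.431,0.3025,-0.1,0,0,0.62, 0.431,0.3025,-0.1,0,0,0.62, 0.431,0.3025,-0.1,0,0,0.62, 0.431,0.3025,-0.1,0,0,0.62, 0.431,0.3025,-0.1,0,0,0.62]' 1
python3 -m jog '[0,0,0,0,0,0.66, 0,0,0,0,0,0.66, 0,0,0,0,0,0.66, 0,0,0,0,0,0.66, 0,0,0,0,0,0.66, 0,0,0,0,0,0.66, 0,0,0,0,0,0.66, 0,0,0,0,0,0.66, 0,0,0,0,0,0.66, 0,0,0,0,0,0.66]'
cat > st.py <<'E'
from h import *
from scipy.spatial.transform import Rotation as R
o=bot.get_obs(); M=R.from_quat(o['tool_rot']).as_matrix()
print("t",o['clock'],"p",o['eef_pos'].round(4),"f",o['ft_force'].round(1),"w",round(o['grip_width'],4),"q",o['joint_pos'].round(2))
print("toolz",M[:,2].round(3),"y-angle",np.degrees(np.arctan2(M[1,1],M[0,1])).round(2))
E
python3 st.py
```

```text
clock: 1.9
eef_pos: [0.5447, -0.1891, 0.2259]
tool_rot: [0.63, 0.777, -0.0, 0.0]
ft_force: [1.1, -0.7, 0.2]
grip_width: 0.0853
grasp_force: 0.0
clock: 2.73
eef_pos: [0.5433, -0.1906, 0.2261]
tool_rot: [0.056, 0.998, 0.0, -0.0]
ft_force: [0.4, 1.1, -0.0]
grip_width: 0.0855
grasp_force: 0.0
t 2.7333 p [ 0.5433 -0.1906  0.2261] f [ 0.4  1.1 -0. ] w 0.0855 q [-0.34  0.43  0.07  1.21 -0.   -0.22]
toolz [-0.  0. -1.] y-angle 83.55
```

```bash
python3 -m jog '[0.032,0.022,-0.05,0,0,0.04, 0.032,0.022,-0.1,0,0,0.04, 0.032,0.022,-0.14,0,0,0.04, 0.032,0.022,-0.17,0,0,0.04, 0.032,0.022,-0.17,0,0,0.04]'
python3 st.py
```

```text
clock: 3.15
eef_pos: [0.5647, -0.1714, 0.0838]
tool_rot: [0.019, 1.0, 0.002, -0.006]
ft_force: [-1.2, 0.2, 0.2]
grip_width: 0.0857
grasp_force: 0.0
t 3.15 p [ 0.5647 -0.1714  0.0838] f [-1.2  0.2  0.2] w 0.0857 q [-0.29  0.6  -0.05  0.93  0.   -0.26]
toolz [-0.012  0.004 -1.   ] y-angle 87.8
```

```bash
python3 -m jog '[0.003,-0.002,-0.015,0,0,0, 0.003,-0.002,-0.015,0,0,0,0.003,-0.002,-0.015,0,0,0]'
python3 -m jog '[0,0,0,0,0,0, 0,0,0,0,0,0, 0,0,0,0,0,0, 0,0,0,0,0,0, 0,0,0,0,0,0, 0,0,0,0,0,0, 0,0,0,0,0,0, 0,0,0,0,0,0]' -1
python3 st.py
```

```text
clock: 3.4
eef_pos: [0.5724, -0.1751, 0.0795]
tool_rot: [0.02, 1.0, -0.0, 0.001]
ft_force: [0.2, 0.1, 0.9]
grip_width: 0.0855
grasp_force: 0.0
clock: 4.07
eef_pos: [0.5725, -0.1749, 0.0803]
tool_rot: [0.019, 1.0, -0.0, 0.002]
ft_force: [-0.2, 0.1, 7.0]
grip_width: 0.0532
grasp_force: 64.9
t 4.0667 p [ 0.5725 -0.1749  0.0803] f [-0.2  0.1  7. ] w 0.0532 q [-0.3   0.61 -0.05  0.91  0.   -0.26]
toolz [ 0.004 -0.001 -1.   ] y-angle 87.78
```

```bash
python3 -m jog '[0,0,0.05,0,0,0, 0,0,0.1,0,0,0, 0,0,0.15,0,0,0, 0,0,0.2,0,0,0, 0,0,0.2,0,0,0]'
python3 -m jog '[-0.0775,0.331,0,0,0,-0.021, -0.0775,0.331,0,0,0,-0.021, -0.0775,0.331,0,0,0,-0.021, -0.0775,0.331,0,0,0,-0.021, -0.0775,0.331,0,0,0,-0.021, -0.0775,0.331,0,0,0,-0.021, -0.0775,0.331,0,0,0,-0.021, -0.0775,0.331,0,0,0,-0.021, -0.0775,0.331,0,0,0,-0.021]'
python3 st.py
```

```text
clock: 4.48
eef_pos: [0.575, -0.1758, 0.2484]
tool_rot: [0.019, 1.0, -0.002, 0.008]
ft_force: [1.8, -0.4, -0.4]
grip_width: 0.0531
grasp_force: 64.2
clock: 5.23
eef_pos: [0.5088, 0.0914, 0.2383]
tool_rot: [0.039, 0.999, -0.0, 0.0]
ft_force: [0.1, -0.6, -1.2]
grip_width: 0.0532
grasp_force: 64.1
t 5.2333 p [0.5088 0.0914 0.2383] f [ 0.1 -0.6 -1.2] w 0.0532 q [ 0.18  0.31 -0.07  1.19 -0.    0.26]
toolz [ 0. -0. -1.] y-angle 85.55
```

```bash
python3 -m jog '[0.002,-0.0015,-0.05,0,0,0, 0.002,-0.0015,-0.1,0,0,0, 0.002,-0.0015,-0.13,0,0,0, 0.002,-0.0015,-0.155,0,0,0, 0.002,-0.0015,-0.155,0,0,0, 0.002,-0.0015,-0.155,0,0,0]'
python3 st.py; python3 - <<'E'
from h import *
p,d=bot.camera("scene"); cv2.imwrite("pics/s1.png",cv2.resize(p[260:400,250:460,::-1],None,fx=3,fy=3))
E
```

```text
clock: 5.73
eef_pos: [0.5103, 0.0876, 0.1133]
tool_rot: [0.041, 0.999, -0.0, -0.001]
ft_force: [0.7, -0.0, -1.6]
grip_width: 0.0534
grasp_force: 64.0
t 5.7333 p [0.5103 0.0876 0.1133] f [ 0.7 -0.  -1.6] w 0.0534 q [ 0.17  0.44 -0.24  0.89 -0.    0.25]
toolz [-0.003 -0.001 -1.   ] y-angle 85.25
```

View pics/s1.png

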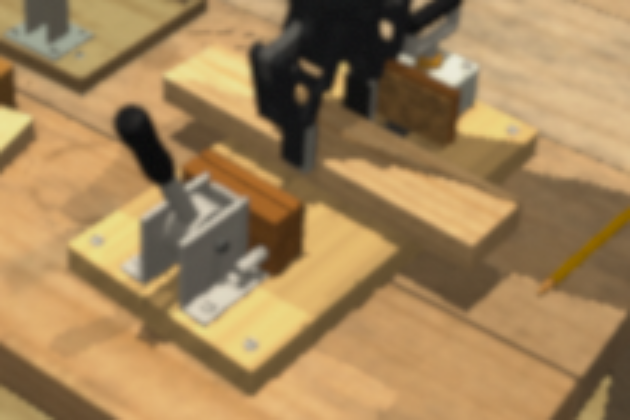

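The strip sits crosswise between the jaws, just above the bed: the gripper is at (300,110) in the crop and the pad at (245,200). I'll lower it, release and look.

```bash
python3 -m jog '[0,0,-0.014,0,0,0, 0,0,-0.014,0,0,0, 0,0,-0.014,0,0,0, 0,0,-0.014,0,0,0]'
python3 -m jog '[0,0,0,0,0,0, 0,0,0,0,0,0, 0,0,0,0,0,0, 0,0,0,0,0,0, 0,0,0,0,0,0, 0,0,0,0,0,0]' 0.9
python3 -m jog '[0,0,0.05,0,0,0, 0,0,0.1,0,0,0, 0,0,0.15,0,0,0, 0,0,0.17,0,0,0, 0,0,0.17,0,0,0]'
python3 st.py
```

```text
clock: 6.12
eef_pos: [0.5118, 0.089, 0.1045]
tool_rot: [0.041, 0.999, 0.0, 0.001]
ft_force: [1.0, -0.1, -1.6]
grip_width: 0.0531
grasp_force: 64.1
clock: 6.62
eef_pos: [0.5108, 0.0891, 0.103]
tool_rot: [0.04, 0.999, -0.0, 0.0]
ft_force: [0.1, -0.7, -0.6]
grip_width: 0.0812
grasp_force: 0.0
clock: 7.03
eef_pos: [0.5135, 0.0895, 0.2444]
tool_rot: [0.04, 0.999, 0.001, 0.005]
ft_force: [-0.2, -0.3, -0.9]
grip_width: 0.0808
grasp_force: 0.0
t 7.0333 p [0.5135 0.0895 0.2444] f [-0.2 -0.3 -0.9] w 0.0808 q [ 0.17  0.31 -0.06  1.19 -0.    0.25]
toolz [ 0.01   0.002 -1.   ] y-angle 85.38
```

```bash
python3 -m jog '[-0.0175,-0.1355,-0.02,0,0,-0.785, -0.0175,-0.1355,-0.02,0,0,-0.785, -0.0175,-0.1355,-0.02,0,0,-0.785, -0.0175,-0.1355,-0.02,0,0,-0.785, -0.0175,-0.1355,-0.02,0,0,-0.785, -0.0175,-0.1355,-0.02,0,0,-0.785, -0.0175,-0.1355,-0.02,0,0,-0.785, -0.0175,-0.1355,-0.02,0,0,-0.785, -0.0175,-0.1355,-0.02,0,0,-0.785, -0.0175,-0.1355,-0.02,0,0,-0.785]' 0.2
python3 -m jog '[0,0,0,0,0,-0.163, 0,0,0,0,0,-0.163, 0,0,0,0,0,-0.163, 0,0,0,0,0,-0.163, 0,0,0,0,0,-0.163]'
python3 st.py
python3 - <<'E'
from h import *
for c in ("top","scene"):
    p,d=bot.camera(c)
    for l in ("strip_centre","release_grip"):
        print(c,l,[(world(q["at"],c).round(3),round(q["confidence"],2)) for q in bot.tip_of(l,c)[:2]])
    if c=="top":
        C=cloud(c,d);m=(C[...,2]>.036)&(C[...,2]<.05)&(C[...,1]>.05)&(C[...,1]<.13)&(C[...,0]>.35)&(C[...,0]<.67)
        print(m.sum(),cv2.minAreaRect((C[m][:,:2]*1000).astype(np.float32)))
E
```

```text
clock: 7.87
eef_pos: [0.4961, -0.0194, 0.2216]
tool_rot: [0.62, 0.785, -0.001, -0.001]
ft_force: [0.0, -0.2, 0.0]
grip_width: 0.0516
grasp_force: 0.0
clock: 8.28
eef_pos: [0.4963, -0.0194, 0.222]
tool_rot: [0.736, 0.677, -0.001, -0.001]
ft_force: [-0.2, 0.6, -0.0]
grip_width: 0.0512
grasp_force: 0.0
t 8.2833 p [ 0.4963 -0.0194  0.222 ] f [-0.2  0.6 -0. ] w 0.0512 q [-0.04  0.29 -0.15  1.13  0.    1.62]
toolz [-0.002  0.    -1.   ] y-angle -4.81
top strip_centre [(array([0.509, 0.092, 0.029]), 0.58)]
top release_grip []
3704 ((508.8740539550781, 89.26156616210938), (55.14858627319336, 249.74815368652344), 85.60995483398438)
scene strip_centre [(array([0.508, 0.091, 0.032]), 0.63)]
scene release_grip [(array([ 0.5  , -0.021,  0.101]), 0.57)]
```

```bash
python3 -m jog '[0.0025,0,-0.03,0,0,0, 0.0025,0,-0.06,0,0,0, 0.0025,0,-0.0875,0,0,0, 0.0025,0,-0.0875,0,0,0, 0.0025,0,-0.0875,0,0,0]'
python3 -m jog '[0,0,0,0,0,0, 0,0,0,0,0,0, 0,0,0,0,0,0, 0,0,0,0,0,0, 0,0,0,0,0,0, 0,0,0,0,0,0, 0,0,0,0,0,0]' -1
python3 st.py
```

```text
clock: 9.0
eef_pos: [0.4979, -0.0193, 0.1522]
tool_rot: [0.737, 0.676, -0.001, -0.001]
ft_force: [0.8, 0.2, 0.1]
grip_width: 0.0514
grasp_force: 0.0
clock: 9.58
eef_pos: [0.4993, -0.0194, 0.1546]
tool_rot: [0.737, 0.676, 0.001, 0.001]
ft_force: [-1.5, -0.2, 5.1]
grip_width: 0.0114
grasp_force: 58.9
t 9.5833 p [ 0.4993 -0.0194  0.1546] f [-1.5 -0.2  5.1] w 0.0114 q [-0.04  0.36 -0.25  0.96 -0.    1.62]
toolz [ 0.002 -0.    -1.   ] y-angle -4.91
```

```bash
python3 -m jog '[0,0,0.01,0,0,0, 0,0,0.021,0,0,0, 0,0,0.021,0,0,0, 0,0,0.021,0,0,0]'
python3 st.py
```

```text
clock: 9.92
eef_pos: [0.4992, -0.0194, 0.1696]
tool_rot: [0.737, 0.676, 0.0, 0.0]
ft_force: [4.6, -0.3, -10.4]
grip_width: 0.0114
grasp_force: 65.0
t 9.9167 p [ 0.4992 -0.0194  0.1696] f [  4.6  -0.3 -10.4] w 0.0114 q [-0.04  0.34 -0.23  1.    0.    1.62]
toolz [ 0.001  0.    -1.   ] y-angle -4.92
```

```bash
python3 -m jog '[0.001,0.012,0,0,0,0, 0.002,0.025,0,0,0,0, 0.0035,0.04,0,0,0,0, 0.0045,0.055,0,0,0,0, 0.0057,0.07,0,0,0,0, 0.007,0.085,0,0,0,0, 0.0085,0.1047,0,0,0,0, 0.0085,0.1047,0,0,0,0, 0.0085,0.1047,0,0,0,0]'
python3 st.py
```

```text
clock: 10.67
eef_pos: [0.506, 0.0653, 0.1694]
tool_rot: [0.736, 0.677, 0.0, -0.0]
ft_force: [5.7, 0.9, -9.7]
grip_width: 0.0115
grasp_force: 65.0
t 10.6667 p [0.506  0.0653 0.1694] f [ 5.7  0.9 -9.7] w 0.0115 q [ 0.13  0.36 -0.2   1.01  0.    1.78]
toolz [ 0.     0.001 -1.   ] y-angle -4.84
```

```bash
python3 - <<'E'
from h import *
p,d=bot.camera("scene"); cv2.imwrite("pics/s2.png",cv2.resize(p[260:400,250:460,::-1],None,fx=3,fy=3))
for l in ("jaw_face","pad_face","strip_centre"):
    print(l,[(world(q["at"],"scene").round(3),round(q["confidence"],2)) for q in bot.tip_of(l,"scene")[:2]])
E
```

```text
jaw_face [(array([0.51 , 0.103, 0.043]), 0.85)]
pad_face [(array([0.518, 0.161, 0.05 ]), 0.67)]
strip_centre [(array([0.514, 0.133, 0.032]), 0.94)]
```

View pics/s2.png

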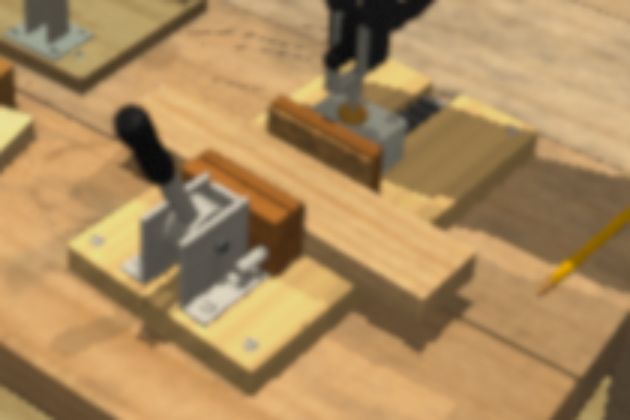

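The jaw at (330,140) in the crop has pushed the strip up near the pad at (245,200). I'll lower the bar into the notch and let go.

```bash
python3 -m jog '[0,0,-0.01,0,0,0, 0,0,-0.02,0,0,0, 0,0,-0.02,0,0,0, 0,0,-0.02,0,0,0]'
python3 st.py
python3 -m jog '[0,0,0,0,0,0, 0,0,0,0,0,0, 0,0,0,0,0,0, 0,0,0,0,0,0, 0,0,0,0,0,0]' 0.2
python3 -m jog '[0,0,0.05,0,0,0, 0,0,0.1,0,0,0, 0,0,0.12,0,0,0, 0,0,0.12,0,0,0]'
python3 st.py
```

```text
clock: 11.2
eef_pos: [0.506, 0.0642, 0.1547]
tool_rot: [0.737, 0.676, 0.001, 0.0]
ft_force: [0.8, 0.3, 2.8]
grip_width: 0.0116
grasp_force: 66.7
t 11.2 p [0.506  0.0642 0.1547] f [0.8 0.3 2.8] w 0.0116 q [ 0.13  0.38 -0.22  0.97  0.    1.78]
toolz [ 0.002  0.    -1.   ] y-angle -4.95
clock: 11.62
eef_pos: [0.5054, 0.0642, 0.1536]
tool_rot: [0.737, 0.676, -0.0, -0.0]
ft_force: [-0.2, -0.0, -0.5]
grip_width: 0.0512
grasp_force: 0.0
clock: 11.95
eef_pos: [0.5081, 0.0647, 0.2547]
tool_rot: [0.737, 0.676, 0.004, 0.003]
ft_force: [-0.0, 0.5, -0.6]
grip_width: 0.0514
grasp_force: 0.0
t 11.95 p [0.5081 0.0647 0.2547] f [-0.   0.5 -0.6] w 0.0514 q [ 0.13  0.29 -0.07  1.21 -0.    1.78]
toolz [ 0.009  0.001 -1.   ] y-angle -4.93
```

```bash
cat > lev.py <<'E'
from h import *
ex=np.array([.9967,-.0805]);ey=np.array([.0805,.9967]);O=np.array([.508,.1003])
t=np.radians(30);d=np.array([np.sin(t),-np.cos(t)]);e=np.array([np.cos(t),np.sin(t)])
p0=bot.get_obs()['eef_pos']
for phi,gap in [(64,15),(64,2),(55,-2),(45,-2),(35,-2),(25,-2),(15,-2),(7,-2),(2,-2),(-3,-2)]:
    f=np.radians(phi);u=np.array([np.cos(f),np.sin(f)]);n=np.array([-np.sin(f),np.cos(f)])
    c=np.array([114,54])+95*u+(9.5+gap)*n        # contact point
    k=min((11*e,-11*e,0*e),key=lambda v:round(v@n,6))
    tcp=(c-k-73*d)/1000
    w=np.r_[O+ey*tcp[0],tcp[1]]
    print(phi,gap,w.round(4),"rel units",((w-p0)/.8).round(4))
E
python3 lev.py; python3 -m jog '[0.01,0.08,0,0.261,-0.021,0, 0.01,0.08,0,0.261,-0.021,0, 0.01,0.08,0,0.261,-0.021,0, 0.01,0.08,0,0.261,-0.021,0, 0.01,0.08,0,0.261,-0.021,0, 0.01,0.08,0,0.261,-0.021,0]' -1; python3 st.py; python3 lev.py
```

```text
64 15 [0.5151 0.1876 0.2078] rel units [ 0.0087  0.1537 -0.0586]
64 2 [0.516  0.1993 0.2021] rel units [ 0.0098  0.1682 -0.0657]
55 -2 [0.5174 0.2162 0.1938] rel units [ 0.0115  0.1895 -0.0761]
45 -2 [0.5185 0.2297 0.1842] rel units [ 0.0129  0.2063 -0.0882]
35 -2 [0.5194 0.2413 0.1724] rel units [ 0.0141  0.2208 -0.103 ]
25 -2 [0.5217 0.2697 0.1697] rel units [ 0.0169  0.2563 -0.1063]
15 -2 [0.5222 0.2766 0.1546] rel units [ 0.0176  0.2649 -0.1252]
7 -2 [0.5225 0.2801 0.1417] rel units [ 0.018   0.2693 -0.1412]
2 -2 [0.5226 0.2814 0.1335] rel units [ 0.0181  0.2709 -0.1515]
-3 -2 [0.5227 0.282  0.1252] rel units [ 0.0182  0.2716 -0.1619]
clock: 12.45
eef_pos: [0.5127, 0.127, 0.2478]
tool_rot: [0.713, 0.652, 0.188, -0.177]
ft_force: [0.2, 0.2, 0.5]
grip_width: -0.0
grasp_force: 0.0
t 12.45 p [0.5127 0.127  0.2478] f [0.2 0.2 0.5] w -0.0 q [ 0.02  0.29 -0.16  1.06  0.52  1.7 ]
toolz [ 0.038  0.497 -0.867] y-angle -5.04
64 15 [0.5151 0.1876 0.2078] rel units [ 0.0029  0.0758 -0.05  ]
64 2 [0.516  0.1993 0.2021] rel units [ 0.0041  0.0903 -0.0571]
55 -2 [0.5174 0.2162 0.1938] rel units [ 0.0058  0.1116 -0.0675]
45 -2 [0.5185 0.2297 0.1842] rel units [ 0.0072  0.1284 -0.0795]
35 -2 [0.5194 0.2413 0.1724] rel units [ 0.0084  0.1429 -0.0943]
25 -2 [0.5217 0.2697 0.1697] rel units [ 0.0112  0.1784 -0.0977]
15 -2 [0.5222 0.2766 0.1546] rel units [ 0.0119  0.187  -0.1166]
7 -2 [0.5225 0.2801 0.1417] rel units [ 0.0123  0.1914 -0.1326]
2 -2 [0.5226 0.2814 0.1335] rel units [ 0.0124  0.193  -0.1429]
-3 -2 [0.5227 0.282  0.1252] rel units [ 0.0125  0.1937 -0.1532]
```

```bash
python3 -m jog '[0.0029,0.0758,-0.02,0,0,0, 0.0029,0.0758,-0.05,0,0,0, 0.0029,0.0758,-0.05,0,0,0, 0.0029,0.0758,-0.05,0,0,0]'; python3 st.py; python3 lev.py
python3 - <<'E'
from h import *
p,d=bot.camera("scene"); cv2.imwrite("pics/s3.png",cv2.resize(p[250:400,240:465,::-1],None,fx=3,fy=3))
for l in ("jaw_face","pad_face","strip_centre","release_grip","lever_grip"):
    print(l,[(world(q["at"],"scene").round(3),round(q["confidence"],2)) for q in bot.tip_of(l,"scene")[:2]])
E
```

```text
clock: 12.78
eef_pos: [0.5144, 0.1901, 0.208]
tool_rot: [0.711, 0.654, 0.187, -0.177]
ft_force: [0.7, 0.1, -0.3]
grip_width: -0.0
grasp_force: 0.0
t 12.7833 p [0.5144 0.1901 0.208 ] f [ 0.7  0.1 -0.3] w -0.0 q [ 0.15  0.33 -0.22  0.9   0.51  1.84]
toolz [ 0.035  0.496 -0.867] y-angle -4.73
64 15 [0.5151 0.1876 0.2078] rel units [ 0.0008 -0.0032 -0.0003]
64 2 [0.516  0.1993 0.2021] rel units [ 0.0019  0.0114 -0.0074]
55 -2 [0.5174 0.2162 0.1938] rel units [ 0.0037  0.0326 -0.0178]
45 -2 [0.5185 0.2297 0.1842] rel units [ 0.005   0.0495 -0.0298]
35 -2 [0.5194 0.2413 0.1724] rel units [ 0.0062  0.064  -0.0446]
25 -2 [0.5217 0.2697 0.1697] rel units [ 0.0091  0.0994 -0.048 ]
15 -2 [0.5222 0.2766 0.1546] rel units [ 0.0097  0.108  -0.0669]
7 -2 [0.5225 0.2801 0.1417] rel units [ 0.0101  0.1125 -0.0829]
2 -2 [0.5226 0.2814 0.1335] rel units [ 0.0102  0.1141 -0.0931]
-3 -2 [0.5227 0.282  0.1252] rel units [ 0.0103  0.1148 -0.1035]
jaw_face [(array([0.508, 0.104, 0.044]), 0.56)]
pad_face [(array([0.518, 0.158, 0.05 ]), 0.78), (array([0.789, 0.174, 0.   ]), 0.36)]
strip_centre [(array([0.514, 0.134, 0.032]), 0.58)]
release_grip [(array([0.508, 0.062, 0.098]), 0.89)]
lever_grip [(array([0.52 , 0.259, 0.143]), 0.92)]
```

View pics/s3.png

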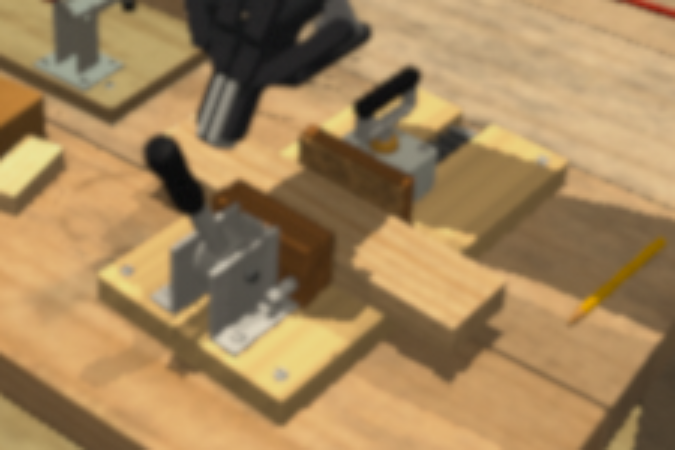

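The bar at (385,95) in the crop is dropped (0.098 m) and the jaw is at the last notch. The lever grip is at (175,170), with the shut fingertips just short of it at (220,130). Now I'll push the lever through its arc.

```bash
python3 -m jog '[0.003,0.0114,-0.0074,0,0,0, 0.004,0.02,-0.012,0,0,0, 0.005,0.0326,-0.0178,0,0,0, 0.006,0.042,-0.024,0,0,0, 0.007,0.0495,-0.0298,0,0,0, 0.008,0.058,-0.037,0,0,0, 0.008,0.064,-0.0446,0,0,0, 0.008,0.064,-0.0446,0,0,0]'; python3 st.py; python3 lev.py | tail -6
python3 - <<'E'
from h import *
bot.camera("scene")
print([(world(q["at"],"scene").round(3),round(q["confidence"],2)) for q in bot.tip_of("lever_grip","scene")[:2]])
E
```

```text
clock: 13.75
eef_pos: [0.5219, 0.2414, 0.1729]
tool_rot: [0.711, 0.653, 0.189, -0.177]
ft_force: [0.7, 0.2, 3.0]
grip_width: -0.0001
grasp_force: 1.0
t 13.75 p [0.5219 0.2414 0.1729] f [0.7 0.2 3. ] w -0.0001 q [ 0.24  0.39 -0.24  0.76  0.5   1.94]
toolz [ 0.039  0.499 -0.866] y-angle -4.79
35 -2 [0.5194 0.2413 0.1724] rel units [-0.0032 -0.     -0.0007]
25 -2 [0.5217 0.2697 0.1697] rel units [-0.0003  0.0354 -0.0041]
15 -2 [0.5222 0.2766 0.1546] rel units [ 0.0004  0.044  -0.023 ]
7 -2 [0.5225 0.2801 0.1417] rel units [ 0.0007  0.0484 -0.039 ]
2 -2 [0.5226 0.2814 0.1335] rel units [ 0.0009  0.0501 -0.0492]
-3 -2 [0.5227 0.282  0.1252] rel units [ 0.0009  0.0508 -0.0596]
[(array([0.521, 0.295, 0.108]), 0.7)]
```

```bash
python3 -m jog '[0,0.018,-0.003,0,0,0, 0,0.033,-0.006,0,0,0, 0,0.038,-0.014,0,0,0, 0,0.04,-0.023,0,0,0, 0,0.042,-0.032,0,0,0, 0,0.044,-0.041,0,0,0, 0,0.045,-0.05,0,0,0, 0,0.045,-0.06,0,0,0, 0,0.045,-0.06,0,0,0]'; python3 st.py
python3 - <<'E'
from h import *
bot.camera("scene")
print([(world(q["at"],"scene").round(3),round(q["confidence"],2)) for q in bot.tip_of("lever_grip","scene")[:2]])
E
```

```text
clock: 14.6
eef_pos: [0.5205, 0.2754, 0.123]
tool_rot: [0.713, 0.653, 0.187, -0.177]
ft_force: [-1.2, -0.3, -0.2]
grip_width: 0.0001
grasp_force: 0.0
t 14.6 p [0.5205 0.2754 0.123 ] f [-1.2 -0.3 -0.2] w 0.0001 q [ 0.3   0.47 -0.28  0.62  0.48  2.01]
toolz [ 0.036  0.496 -0.867] y-angle -4.9
[(array([0.526, 0.31 , 0.039]), 0.57)]
```

```bash
python3 -m jog '[0,0,0.05,0,0,0, 0,0,0.1,0,0,0, -0.05,0,0.15,0,0,0, -0.1,0,0.2,0,0,0, -0.15,0,0.22,0,0,0, -0.2,0,0.22,0,0,0, -0.2,0,0.22,0,0,0]'
python3 - <<'E'
from h import *
p,d=bot.camera("scene"); cv2.imwrite("pics/s4.png",cv2.resize(p[250:400,240:465,::-1],None,fx=3,fy=3))
for l in ("jaw_face","pad_face","strip_centre","release_grip","lever_grip"):
    print(l,[(world(q["at"],"scene").round(3),round(q["confidence"],2)) for q in bot.tip_of(l,"scene")[:2]])
p,d=bot.camera("top"); C=cloud("top",d)
m=(C[...,2]>.036)&(C[...,2]<.05)&(C[...,1]>.06)&(C[...,1]<.19)&(C[...,0]>.555)&(C[...,0]<.67)
print(m.sum(),cv2.minAreaRect((C[m][:,:2]*1000).astype(np.float32)))
print("strip far end",C[m].max(0))
m=(C[...,2]>.085)&(C[...,2]<.12)&(abs(C[...,0]-.505)<.03)&(abs(C[...,1]-.064)<.05); print("bar top",np.median(C[m][:,2]),C[m].mean(0))
E
```

```text
clock: 15.28
eef_pos: [0.3599, 0.2758, 0.3042]
tool_rot: [0.711, 0.653, 0.191, -0.176]
ft_force: [-1.6, 0.4, 0.5]
grip_width: -0.0001
grasp_force: 0.0
jaw_face [(array([0.512, 0.097, 0.048]), 0.79)]
pad_face [(array([0.516, 0.151, 0.048]), 0.61)]
strip_centre [(array([0.512, 0.127, 0.03 ]), 0.8), (array([ 0.752, -0.256,  0.001]), 0.28)]
release_grip [(array([0.506, 0.095, 0.027]), 0.5), (array([0.507, 0.06 , 0.1  ]), 0.45)]
lever_grip [(array([0.524, 0.312, 0.04 ]), 0.82)]
1174 ((595.1054077148438, 118.34765625), (55.69641876220703, 82.32073974609375), 85.44792175292969)
strip far end [0.63744587 0.1479139  0.04908014]
bar top 0.1035434303985503 [0.50504658 0.06048227 0.10356846]
```

View pics/s4.png

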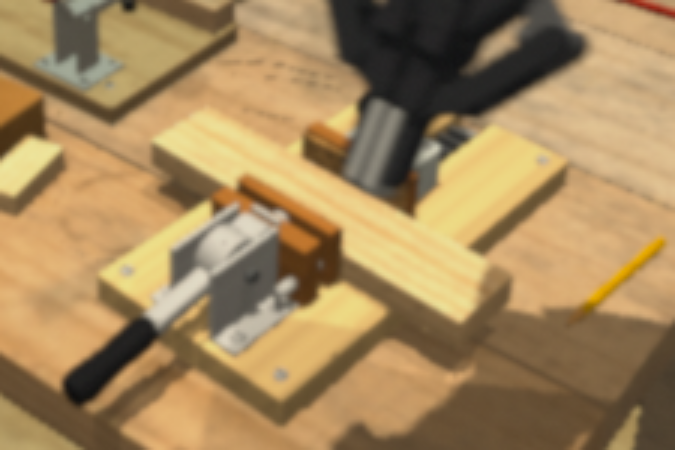

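The lever is closed at (110,360) in the crop, the strip is gripped between the pad and the jaw, and the bar top is back at its dropped height (0.1036 m). The gripper is clear of everything.

```bash
python3 -c "
from workcell import bot
print(bot.job_done())"
```

```text
the job is handed in; nothing more can be done
None
```

The pine strip is clamped flat and roughly centred, with the release bar fully down in the last notch and the cam lever snapped closed; I left the other things on the bench alone and handed the job in at about 15 s of the 66 s allowed.

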